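# Rake a dropped strainer lock ring out from under the drip shelf

## Robot

A 6-joint arm with a two-finger parallel gripper is mounted at the origin on the work surface. World frame = base frame: x ahead of the robot, y to its left, z up, the work surface at z = 0. Lengths are in m, angles in degrees, forces in N, time in s.
With the tool pointing down it reaches from about 0.4 to 0.825 m from the base axis. Payload 7 kg.
Tool frame: the origin (TCP) lies on the centre line of the jaws, within the pads' length; the fingertips stand 11 mm ahead of it and the grasp point (between the pads) lies 8 mm behind it; z points along the fingers, y is the direction in which the jaws open and shut (so a half turn about z gives the same grasp; the last joint's range is limited). The gripper opens to 88 mm and grips with 3 to 60 N. Pads are 19 mm wide; open, the fingers measure 130 mm over their backs; the gripper's body (78 mm by 193 mm) begins 47 mm behind the grasp point.
Start: joints at [-56.946, 20.546, 0.682, 0, -70.136, -16.507], TCP at [0.192, -0.647, 0.238] pointing down, gripper open.
Joint ranges: [-176.03, 176.03], [-82.01, 121.73], [-58.28, 71.71], [-173.87, 95.51], [-174.79, -0.11], [-173.66, 173.66]. Speed limits (degrees/s): [136.94, 136.94, 172.46, 180, 180, 180].

## Interface

Orientations are given as [roll, pitch, yaw] about the fixed x, y, z axes, in that order (R = Rz(yaw) Ry(pitch) Rx(roll)).
In Python, from plant import ctrl, cams, order gives the robot as it stands.
- The arm moves only by the tool jog_arm, never from a script. Its argument "motion" is a list of rows, each an object with "offset": the shift along the tool's x, y, z in mm, a list of three; "roll": the turn about the tool's z in rad; "hand": the finger opening in mm, from 0 to 87.6. A call has 1 to 20 rows; each row is the pose to reach, as a shift and turn from the pose commanded when the call began, along the tool's axes at that moment; what a row does not reach only later rows make up. A row lasts 1/12 s, in which the tool goes at most 41.7 mm and 7.16 degrees, less where a joint would pass 70% of its speed; a pose out of reach is approached as far as the arm can. A call with a gripper value outside its range is refused whole. The fingers move at their own pace and stop on an object; the grip force is fixed at half the most. Time passes only in rows, so rows that repeat a pose let the fingers close. It gives the time, the measured TCP pose, the force and the opening at its end, in the units of the state.
- ctrl.get_obs(): the state, without advancing time (a new reading comes with each control period).
- cams.snapshot(name): name is "side" or "top" or "wrist"; returns a dict with "img" (480x640x3 uint8, red, green, blue), "K" (3x3 intrinsics, pixels), "D" ([k1, k2, p1, p2, k3] as OpenCV has them; the pictures are not rectified), "cam_to_world" (4x4, takes a point from camera to world coordinates); the wrist camera has in their place "T_tool_cam" (4x4, takes a point from camera to tool coordinates, whose origin is the TCP and whose axes are the flange's). Camera axes: x right, y down, z forward; pixel columns grow to the right and rows downward; lengths in m; the calibration is good to about 2 mm. A picture is of the moment at which its call begins: read the wrist's pose just before it. There is no depth.
- order.close_job(): hands the job in, once; it reports no verdict.
The state is a dict: "clock": time; "joint_pos": joint angles; "qvel": joint speeds; "tau": joint torques, N m; "tool_pos": TCP position; "orientation": TCP orientation; "force": force on the tool from outside, world axes, zero at the start; "moment": the same for the moment, N m; "opening": finger opening in m.
Only numpy, scipy, OpenCV 4.12 (cv2) and the standard library are available. Lean on these libraries where they do the work, as an engineer would, in place of code of your own. Each camera call takes 0.05 s, during which the arm holds its last target. There are 200 camera calls.

## Task

The strainer's brass lock ring has fallen through the low bar-grating drip shelf and lies on the tiles beneath it, close to the splash plate at the back. Take the flat rake from its rest, reach in over the ring to the plate, set the rake's toe down on the tiles behind the ring and, keeping the toe bearing lightly on the tiles, draw the ring out onto the open tiles well clear of the shelf's front edge, then put the rake back on its rest. The rake's blade is a little bent and was left clamped at some length or other, so feel for the tiles and the plate with it; never lean on the tiles or the shelf, do not touch the ring with the gripper, and leave everything else where it is.

Things in the scene. Friction and masses are not known exactly. Their poses are not given: they have to be found in the camera images.
- rake: Flat rake, 0.33 kg, loose on its rest. Origin: centre of the underside of its straight blue handle, 110 mm long (own x), 24 mm wide (y), 26 mm high (z); own x points to the toe, z up. A steel blade leaves the handle's front end, cranks down and ends in the toe: a flat steel cross plate 64 mm wide (y), 13.5 mm high, 4 mm thick. The clamp screw is tight; the blade does not slip in use.
- rake_grip (a point): Best place to grip the rake, across its 24 mm width: on the handle's middle line 20 mm ahead of its origin and 16 mm above its underside, near the centre of mass and between the two supports of the rest.
- rake_neck (a point): Middle of the handle's front end, 55 mm ahead of the origin, where the blade (16 mm wide, 3 mm thick) slides out. Blade at mid length and straight: the toe's near face is 185 mm ahead of the origin, its lower edge 16 mm and the level blade's underside 5 mm below the handle's. But the toe may lie up to 22 mm nearer or farther and 6 mm higher or lower; neither is measured: feel them by touch.
- rake_rest: Fixed dark steel rest on the tiles. Origin: centre of its underside; own x along the rake. Two upright supports 10 mm thick, 45 mm ahead of and behind the origin, tops 28 mm above the tiles, with 10 mm high cheeks 44 mm apart. At the start the handle lies on both tops, its origin 28 mm above the rest's, pointing the same way within 0.04 rad.
- shelf: Fixed low drip shelf of steel bars, 300 mm wide (own y), 160 mm deep (x). Origin: on the tiles under its middle; own x points away from the robot and from the open front edge at x = -80 mm. Under the bars 38 mm clear, their top 48 mm above the tiles. An upright splash plate closes it behind, its face at x = +20 mm. Legs 16 mm thick, 70 mm (x), 140 mm (y) from the middle. A trap 160 mm high stands on the rear half.
- ring: Loose brass-coloured lock ring, 36 mm outside, 20 mm inside diameter, 6 mm thick, about 34 g, lying flat on the tiles under the shelf, 8 to 13 mm clear of the splash plate. Origin: centre of its underside. Seen from above through the 19 mm gaps between the bars.
- ledge: Fixed ledge of glazed white tiles, 660 mm (x) by 1300 mm (y), flat and level, its top 30 mm above its origin (centre of the underside, on the work surface).
- strainer: Bystander: loose stainless Y strainer, 110 mm long, 50 mm high. Origin: underside centre.
- snubber: Bystander: loose brass gauge snubber standing up, 30 mm across, 52 mm high. Origin: underside centre.
- coupler: Bystander: loose zinc pipe coupler standing up, 42 mm across, 45 mm high. Origin: underside centre.
- gauge: Bystander: loose round pressure gauge lying face up, 64 mm across, 26 mm high, with a brass stub. Origin: underside centre.
- rod: Bystander: loose steel sounding rod with black rubber ends, 285 mm long (own x), 20 mm high. Origin: underside centre.
- spanner: Bystander: loose steel spanner lying flat. Origin: underside.
- lever_tip (a point): Bystander: top of the end of the red cast lever of the bronze valve on the steam header at the back of the ledge, about 200 mm above the work surface; the lever swings level.

How it is judged (in metres and radians):
On the way, in this order (a step that is already met when the one before it is completed fails the run):
1. the rake reaches in under the shelf to the ring and its toe bears on the tiles there (contact force between rake and ledge above 0.3 N and horizontal distance between rake and ring below 0.195 m and x of rake in the frame of shelf above -0.21 m and x of ring in the frame of shelf above -0.04 m), for 0.1 s.
2. the ring has been drawn out clear of the shelf's front edge with the toe still bearing on the tiles (contact force between rake and ledge above 0.3 N and horizontal distance between rake and ring below 0.195 m and x of ring in the frame of shelf below -0.108 m), for 0.1 s.
At the end, for the whole second after the job is handed in: The ring lies flat and still on the open tiles with its centre at least 28 mm in front of the shelf's front edge (10 mm clear of it); the rake lies still and level on both supports of its rest, its origin within 20 mm of the rest's middle and within 0.2 rad of its direction (x of ring in the frame of shelf below -0.108 m and z of ring in the frame of ledge between 0.026 and 0.034 m and angle between each of ring, rake's own z axis and vertical below 0.1 rad and linear speed of each of ring, rake below 0.01 m/s and horizontal distance between rake and rake_rest below 0.02 m and z of rake in the frame of rake_rest between 0.025 and 0.033 m and angle between the x axis of rake and the x axis of rake_rest, either way round below 0.2 rad); the robot touches nothing.
It fails at once if the rake pressed on the tiles with more than 15 N (contact force between rake and ledge above 15 N).
It fails at once if the rake pressed on the shelf or its splash plate with more than 15 N (contact force between rake and shelf above 15 N).
It fails at once if the robot itself touched the shelf (contact force between the arm and shelf above 5 N).
It fails at once if the gripper touched the ring (contact force between any of the fingers, the arm and ring above 0.2 N).
It fails at once if a bystander was shifted by more than 15 mm (distance of any of strainer, snubber, coupler, gauge, rod, spanner, lever_tip from where it was at the start of the episode above 0.015 m).
It also fails if it takes over 67 s, if anything falls off the work surface, if the arm or the gripper's body presses on something with over 40 N, if the wrist force passes 120 N, or if a joint passes its speed limit or range.

## Working session

There is one attempt and no reset: what is moved stays moved. The work goes in short steps, Python scripts to look and compute and a tool call to move; the robot and the scene stay as the last step left them, time stands still between calls to the robot, and variables do not carry over. Pictures are saved under pics/ and viewed, about 8 in all and at most 12, crops included, and the job is handed in when it is done.

Besides the shell and the picture viewer there is one more tool, called after "Call:" by a JSON object that holds its "name" and its "arguments". jog_arm: Moves the arm, as the interface text tells. Its arguments: {"type":"object","properties":{"motion":{"type":"array"}},"required":["motion"]}

```bash
ls; mkdir -p pics; python3 - <<'E'
from plant import ctrl,cams
import cv2,numpy as np
print(ctrl.get_obs())
for n in ["top","side"]:
    s=cams.snapshot(n); cv2.imwrite(f"pics/{n}0.png",s["img"][:,:,::-1]); np.savez(f"{n}0.npz",**s)
    print(n,s["K"],s["D"],s["cam_to_world"])
E
```

```text
pics
{'clock': 0.0, 'joint_pos': array([-5.69459966e+01,  2.05907610e+01,  6.33626949e-01, -2.11931077e-02,
       -7.01321548e+01, -1.65047959e+01]), 'qvel': array([ 0.06137295,  0.09438196,  0.09751979,  0.00141041, -0.06284501,
       -0.00657305]), 'tau': array([-4.83529238e-04, -5.82722819e+01,  2.93050146e+01,  6.99730173e+00,
        7.02512145e-03, -1.83269685e-04]), 'tool_pos': array([ 0.19209998, -0.64661403,  0.23662576]), 'orientation': array([ 1.79908730e+02, -6.26730566e-03, -1.63458006e+02]), 'force': array([ 0.57606878,  0.31389689, -0.45071582]), 'moment': array([-0.04400544, -0.02217571, -0.00118834]), 'opening': 0.08746838471284756}
top [[583.43229509   0.         311.73785485]
 [  0.         583.43229509 237.32391383]
 [  0.           0.           1.        ]] [-0.0673457  0.         0.         0.         0.       ] [[ 2.91140740e-03 -9.88686452e-01  1.49968741e-01  3.06804932e-01]
 [-9.99995520e-01 -2.98271699e-03 -2.50569043e-04  2.31561130e-02]
 [ 6.95048529e-04 -1.49967340e-01 -9.88690707e-01  1.63920592e+00]
 [ 0.00000000e+00  0.00000000e+00  0.00000000e+00  1.00000000e+00]]
side [[504.54739933   0.         318.70931679]
 [  0.         504.54739933 240.56952251]
 [  0.           0.           1.        ]] [-0.10272939  0.          0.          0.          0.        ] [[-0.95276369 -0.20182425  0.22695446  0.2073807 ]
 [-0.30370748  0.62877659 -0.71582244  1.10473031]
 [ 0.00176667 -0.7509374  -0.66037103  1.13818392]
 [ 0.          0.          0.          1.        ]]
```

View pics/top0.png

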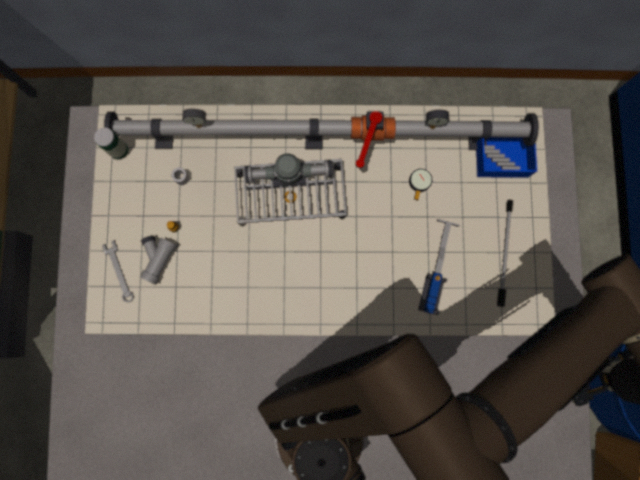

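View pics/side0.png

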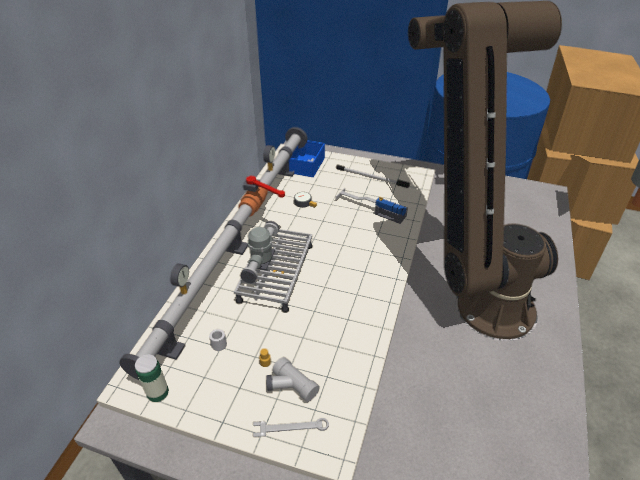

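The top picture shows the rake handle near (435,290) with its toe near (447,222), the shelf with corners near (240,170), (343,160), (347,215) and (240,222), and the ring near (290,197). The side picture agrees. The bystanders are away from the path, and the red lever end is near (362,165) in the top picture.

```bash
cat > h.py <<'E'
import numpy as np,cv2
from scipy.spatial.transform import Rotation as R
def cast(uv,K,D,T,z):
    p=cv2.undistortPoints(np.array(uv,float).reshape(-1,1,2),K,D).reshape(-1,2)
    d=np.c_[p,np.ones(len(p))]@T[:3,:3].T; o=T[:3,3]
    return o+d*((z-o[2])/d[:,2])[:,None]
def wristT(obs,s):
    T=np.eye(4);T[:3,:3]=R.from_euler('xyz',obs['orientation'],degrees=True).as_matrix();T[:3,3]=obs['tool_pos']
    return T@s['T_tool_cam']
E
python3 - <<'E'
from h import *
s=np.load("top0.npz");im=s["img"];C=lambda uv,z:cast(uv,s["K"],s["D"],s["cam_to_world"],z)
hsv=cv2.cvtColor(im,cv2.COLOR_RGB2HSV)
m=cv2.inRange(hsv,(100,120,40),(125,255,255));m[:, :400]=0;m[:,470:]=0;m[:240]=0;m[330:]=0
pts=np.argwhere(m)[:,::-1];r=cv2.minAreaRect(pts.astype(np.float32));print("handle",r,C(cv2.boxPoints(r),.084),C([r[0]],.084))
m=cv2.inRange(hsv,(8,110,60),(28,255,255));m[:180]=0;m[215:]=0;m[:,:260]=0;m[:,320:]=0
p=np.argwhere(m)[:,::-1];print("ring",len(p),p.min(0),p.max(0),C([(p.min(0)+p.max(0))/2],.036))
print("toe",C([[437,220],[458,225],[447,222.5]],.05))
big=cv2.resize(im[140:240,225:365],None,fx=5,fy=5,interpolation=cv2.INTER_CUBIC)
cv2.imwrite("pics/shelf.png",big[:,:,::-1])
E
```

```text
handle ((432.7253112792969, 292.5536804199219), (10.098654747009277, 39.56078338623047), 13.392498970031738) [[ 0.3467334  -0.2738574   0.084     ]
 [ 0.44927954 -0.30095029  0.084     ]
 [ 0.44302383 -0.32727986  0.084     ]
 [ 0.34054354 -0.29993991  0.084     ]] [[ 0.3946636  -0.30041579  0.084     ]]
ring 60 [284 192] [296 201] [[0.66583932 0.08417646 0.036     ]]
toe [[ 0.59756703 -0.32493336  0.05      ]
 [ 0.58369438 -0.38322199  0.05      ]
 [ 0.59062372 -0.35267211  0.05      ]]
```

View pics/shelf.png

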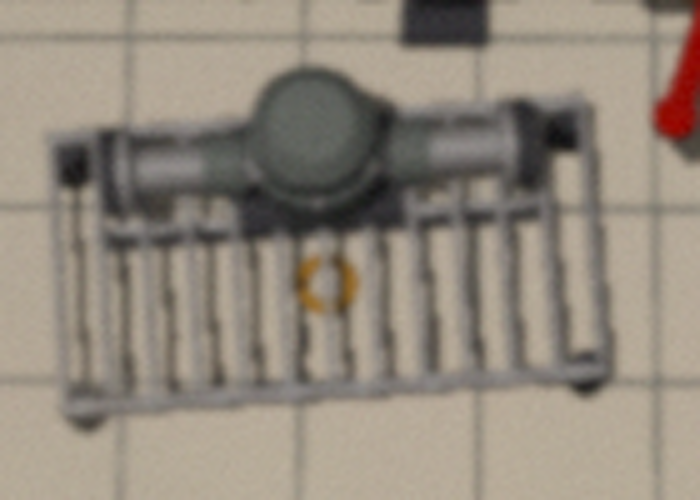

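The enlarged crop shows the shelf's front edge from (68,408) to (606,370), the rear corners at (52,135) and (590,100), and the ring at (327,284). The lever end is at (670,118), off to the right of the shelf.

```bash
python3 - <<'E'
from h import *
s=np.load("top0.npz");C=lambda uv,z:cast(np.array(uv)/5+[225,140],s["K"],s["D"],s["cam_to_world"],z)
c=C([[65,415],[607,378],[52,135],[590,100]],.078)[:,:2];print(c)
y=(c[0]-c[1])+(c[2]-c[3]);th=np.arctan2(-y[0],y[1]);o=c.mean(0)
Rm=np.array([[np.cos(th),-np.sin(th)],[np.sin(th),np.cos(th)]])
print("yaw",np.degrees(th),"origin",o,"corners local",(c-o)@Rm)
r=C([[327,284]],.036)[:,:2];print("ring",r,(r-o)@Rm,"lever",C([[670,118]],.2))
# move above rake
g=np.array([.395,-.300])+.02*np.array([np.cos(np.radians(-14.9)),np.sin(np.radians(-14.9))])
tgt=np.array([*g,.20]);p=np.array([.1921,-.6466,.2366]);Rt=R.from_euler('xyz',[180,0,-163.458],degrees=True)
print(g,Rt.inv().apply(tgt-p)*1000)
E
```

```text
[[ 0.58240858  0.22339966]
 [ 0.60372835 -0.07144659]
 [ 0.73948267  0.23422851]
 [ 0.76020222 -0.06308154]]
yaw 4.0608213460864295 origin [0.67145546 0.08077501] corners local [[-0.0787233   0.14857247]
 [-0.0783367  -0.14704332]
 [ 0.0787233   0.14825088]
 [ 0.0783367  -0.14978003]]
ring [[0.66498002 0.08304464]] [[-0.00629845  0.0027225 ]] lever [[ 0.71545942 -0.0970726   0.2       ]]
[ 0.41432752 -0.30514266] [-310.24890267  264.05266067   36.6       ]
```

Call:
{"name": "jog_arm", "arguments": {"motion": [{"offset":[-155,132,18],"roll":0.27,"hand":60},{"offset":[-155,132,18],"roll":0.27,"hand":60},{"offset":[-155,132,18],"roll":0.27,"hand":60},{"offset":[-155,132,18],"roll":0.27,"hand":60},{"offset":[-310,264,37],"roll":0.546,"hand":60},{"offset":[-310,264,37],"roll":0.546,"hand":60},{"offset":[-310,264,37],"roll":0.546,"hand":60},{"offset":[-310,264,37],"roll":0.546,"hand":60},{"offset":[-310,264,37],"roll":0.546,"hand":60},{"offset":[-310,264,37],"roll":0.546,"hand":60},{"offset":[-310,264,37],"roll":0.546,"hand":60},{"offset":[-310,264,37],"roll":0.546,"hand":60},{"offset":[-310,264,37],"roll":0.546,"hand":60}]}}

```text
clock: 1.18
tool_pos: [0.4142, -0.3053, 0.2004]
orientation: [-180.0, -0.0, 165.4]
force: [-0.6, -0.2, -0.1]
opening: 0.0601
```

```bash
python3 - <<'E'
from h import *
from plant import ctrl,cams
o=ctrl.get_obs();s=cams.snapshot("wrist");T=wristT(o,s);print(o['tool_pos'],o['orientation'],o['force'],o['joint_pos'],T,s['K'])
np.savez("w1.npz",img=s['img'],K=s['K'],D=s['D'],T=T);cv2.imwrite("pics/w1.png",s['img'][:,:,::-1])
E
```

```text
[ 0.41422339 -0.30533795  0.20039311] [-1.79999847e+02 -3.18370001e-02  1.65350914e+02] [-0.56425148 -0.18416212 -0.13387071] [-1.45118155e+01  7.09146659e+00 -2.24194115e+01  8.85582105e-05
 -6.05209591e+01 -9.01373137e+01] [[ 2.52937883e-01  9.22136588e-01  2.92722635e-01  3.35058334e-01]
 [ 9.67482471e-01 -2.41179644e-01 -7.62236716e-02 -2.84699054e-01]
 [ 3.10104585e-04  3.02483873e-01 -9.53154453e-01  3.46897894e-01]
 [ 0.00000000e+00  0.00000000e+00  0.00000000e+00  1.00000000e+00]] [[338.55395961   0.         321.53481649]
 [  0.         338.55395961 242.34695728]
 [  0.           0.           1.        ]]
```

View pics/w1.png

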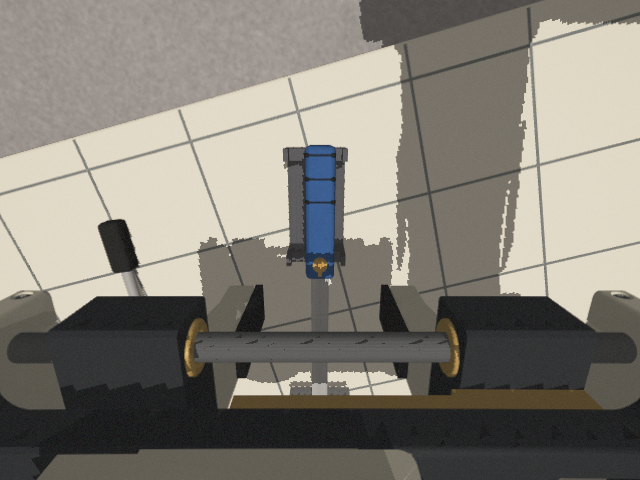

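The wrist view shows the handle from (303,145) at its rear to (336,277) at its front, with the blade running down the image. The rest supports are near v=155 and v=255, and the handle runs along the image column as wanted.

```bash
python3 - <<'E'
from h import *
s=np.load("w1.npz");hsv=cv2.cvtColor(s["img"],cv2.COLOR_RGB2HSV);C=lambda uv,z:cast(uv,s["K"],s["D"],s["T"],z)
m=cv2.inRange(hsv,(100,120,40),(125,255,255));m[:,:280]=0;m[:,360:]=0;m[290:]=0
rows=[(v,np.flatnonzero(m[v])) for v in (165,190,215,240,255)]
mid=C([[ (x.min()+x.max())/2,v] for v,x in rows],.084);print(mid)
for v,x in rows: print(np.linalg.norm(np.subtract(*C([[x.min(),v],[x.max()+1,v]],.084))))
vs=np.flatnonzero(m.any(1));print(vs.min(),vs.max(),C([[320,vs.min()],[320,vs.max()]],.084))
d=mid[-1]-mid[0];print(np.degrees(np.arctan2(d[1],d[0])))
E
```

```text
[[ 0.3557957  -0.29163325  0.084     ]
 [ 0.37414271 -0.29646595  0.084     ]
 [ 0.39344046 -0.30113822  0.084     ]
 [ 0.41344165 -0.30681697  0.084     ]
 [ 0.42596101 -0.31011433  0.084     ]]
0.022777711141839588
0.023292205449113527
0.02303387473168625
0.022760974797697134
0.02308454320832435
145 277 [[ 0.3417909  -0.28755846  0.084     ]
 [ 0.44508485 -0.31471572  0.084     ]]
-14.756179359952146
```

Call:
{"name": "jog_arm", "arguments": {"motion": [{"offset":[0,-1,40],"roll":0,"hand":60},{"offset":[0,-1,75],"roll":0,"hand":60},{"offset":[0,-1,105],"roll":0,"hand":60},{"offset":[0,-1,125],"roll":0,"hand":60},{"offset":[0,-1,134],"roll":0,"hand":50},{"offset":[0,-1,134],"roll":0,"hand":40},{"offset":[0,-1,134],"roll":0,"hand":32},{"offset":[0,-1,134],"roll":0,"hand":28},{"offset":[0,-1,134],"roll":0,"hand":24},{"offset":[0,-1,134],"roll":0,"hand":15},{"offset":[0,-1,134],"roll":0,"hand":10},{"offset":[0,-1,134],"roll":0,"hand":10},{"offset":[0,-1,134],"roll":0,"hand":10}]}}

```text
clock: 2.32
tool_pos: [0.4146, -0.3069, 0.0678]
orientation: [-180.0, 0.1, 165.3]
force: [-1.3, 0.3, 6.8]
opening: 0.0238
```

```bash
python3 -c "
from plant import ctrl
o=ctrl.get_obs();print(o['tool_pos'],o['orientation'],o['force'],o['moment'],o['opening'])"
```

```text
[ 0.41464867 -0.30694354  0.06778855] [-1.79975899e+02  1.11957632e-01  1.65291774e+02] [-1.25145778  0.2578985   6.82239469] [ 0.01481241  0.39085049 -0.03351949] 0.02378993019594091
```

Call:
{"name": "jog_arm", "arguments": {"motion": [{"offset":[0,0,-10],"roll":0,"hand":10},{"offset":[0,0,-25],"roll":0,"hand":10},{"offset":[0,0,-40],"roll":0,"hand":10},{"offset":[5,25,-45],"roll":-0.05,"hand":10},{"offset":[12,55,-45],"roll":-0.12,"hand":10},{"offset":[20,85,-45],"roll":-0.19,"hand":10},{"offset":[27,115,-45],"roll":-0.25,"hand":10},{"offset":[32,140,-45],"roll":-0.3,"hand":10},{"offset":[35,153,-45],"roll":-0.328,"hand":10},{"offset":[35,153,-45],"roll":-0.328,"hand":10},{"offset":[35,153,-45],"roll":-0.328,"hand":10},{"offset":[35,153,-45],"roll":-0.328,"hand":10}]}}

```text
clock: 3.32
tool_pos: [0.4189, -0.1498, 0.1118]
orientation: [180.0, 0.0, -175.9]
force: [-0.4, -0.1, -3.2]
opening: 0.0235
```

```bash
python3 - <<'E'
from h import *
from plant import ctrl,cams
o=ctrl.get_obs();print({k:np.round(v,4) for k,v in o.items()})
s=cams.snapshot("side");np.savez("side1.npz",**s);im=s['img']
cv2.imwrite("pics/s1.png",cv2.resize(im[150:350,200:440],None,fx=3,fy=3,interpolation=cv2.INTER_CUBIC)[:,:,::-1])
E
```

```text
{'clock': np.float64(3.3167), 'joint_pos': array([ 5.85820e+00,  6.12150e+00, -3.71998e+01, -6.30000e-03,
       -4.66745e+01, -9.18023e+01]), 'qvel': array([-0.9287,  0.4705,  0.0304,  0.1525,  0.2107, -0.0484]), 'tau': array([ 5.89500e-01, -3.29864e+01,  2.36251e+01,  5.78880e+00,
       -6.20000e-02, -2.70000e-03]), 'tool_pos': array([ 0.4189, -0.1498,  0.1118]), 'orientation': array([ 1.799953e+02,  4.100000e-03, -1.759483e+02]), 'force': array([-0.3744, -0.1372, -3.1688]), 'moment': array([-0.039 ,  0.0176, -0.0394]), 'opening': np.float64(0.0235)}
```

View pics/s1.png

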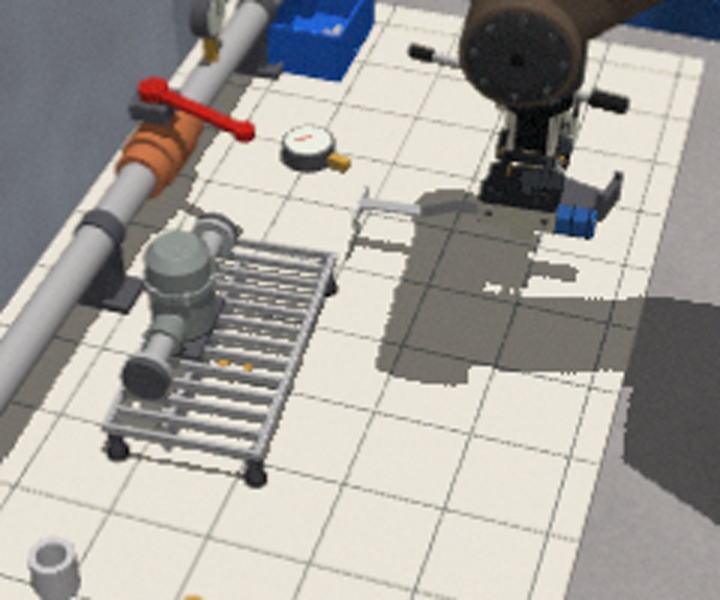

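Call:
{"name": "jog_arm", "arguments": {"motion": [{"offset":[0,0,20],"roll":0,"hand":10},{"offset":[0,0,38],"roll":0,"hand":10},{"offset":[0,0,46],"roll":0,"hand":10},{"offset":[0,0,49],"roll":0,"hand":10},{"offset":[0,0,49],"roll":0,"hand":10},{"offset":[0,0,49],"roll":0,"hand":10}]}}

```text
clock: 3.87
tool_pos: [0.4194, -0.1501, 0.063]
orientation: [-180.0, 0.0, -176.0]
force: [0.7, -0.2, -2.6]
opening: 0.0238
```

Call:
{"name": "jog_arm", "arguments": {"motion": [{"offset":[0,0,1],"roll":0,"hand":10},{"offset":[0,0,2],"roll":0,"hand":10},{"offset":[0,0,2],"roll":0,"hand":10},{"offset":[0,0,2],"roll":0,"hand":10}]}}

```text
clock: 4.2
tool_pos: [0.4192, -0.1497, 0.0609]
orientation: [180.0, 0.0, -175.9]
force: [0.3, -0.0, -3.4]
opening: 0.0236
```

Call:
{"name": "jog_arm", "arguments": {"motion": [{"offset":[0,0,1],"roll":0,"hand":10},{"offset":[0,0,2],"roll":0,"hand":10},{"offset":[0,0,2],"roll":0,"hand":10},{"offset":[0,0,2],"roll":0,"hand":10}]}}

```text
clock: 4.53
tool_pos: [0.419, -0.1497, 0.0585]
orientation: [-180.0, -0.0, -175.9]
force: [0.5, 0.2, -2.4]
opening: 0.0239
```

```bash
python3 -c "
from plant import ctrl
o=ctrl.get_obs();print(o['tool_pos'],o['orientation'],o['force'],o['moment'],o['opening'])"
```

```text
[ 0.41898641 -0.14974542  0.05850794] [-1.79998988e+02 -8.55365099e-03 -1.75939023e+02] [ 0.52384825  0.21246728 -2.40583411] [0.00324024 0.01345469 0.00957505] 0.02389028201979931
```

Call:
{"name": "jog_arm", "arguments": {"motion": [{"offset":[0,0,1],"roll":0,"hand":10},{"offset":[0,0,2],"roll":0,"hand":10},{"offset":[0,0,2],"roll":0,"hand":10},{"offset":[0,0,2],"roll":0,"hand":10}]}}

```text
clock: 4.87
tool_pos: [0.419, -0.1498, 0.0566]
orientation: [-180.0, 0.0, -175.9]
force: [-1.6, -0.2, -0.5]
opening: 0.0241
```

```bash
python3 -c "
from plant import ctrl
o=ctrl.get_obs();print(o['tool_pos'],o['orientation'],o['force'],o['moment'],o['opening'])"
```

```text
[ 0.41900535 -0.14978411  0.05659279] [-1.79999056e+02  2.53144122e-03 -1.75940938e+02] [-1.59199232 -0.18143476 -0.45412619] [0.01561188 0.09567109 0.01640786] 0.024053059687851094
```

Call:
{"name": "jog_arm", "arguments": {"motion": [{"offset":[0,0,1],"roll":0,"hand":10},{"offset":[0,0,1],"roll":0,"hand":10},{"offset":[0,0,1],"roll":0,"hand":10}]}}

```text
clock: 5.12
tool_pos: [0.419, -0.1498, 0.0556]
orientation: [-180.0, 0.0, -175.9]
force: [-0.8, -0.3, -0.6]
opening: 0.0239
```

```bash
python3 -c "
from plant import ctrl
o=ctrl.get_obs();print(o['tool_pos'],o['orientation'],o['force'],o['moment'],o['opening'])"
```

```text
[ 0.41900687 -0.14980471  0.05557041] [-1.79998067e+02  5.81812158e-04 -1.75945051e+02] [-0.78864562 -0.2641552  -0.57790531] [-0.10217294  0.05184538 -0.03468455] 0.023894709562793475
```

Call:
{"name": "jog_arm", "arguments": {"motion": [{"offset":[0,0,1],"roll":0,"hand":10},{"offset":[0,0,1],"roll":0,"hand":10},{"offset":[0,0,1],"roll":0,"hand":10}]}}

```text
clock: 5.37
tool_pos: [0.419, -0.1498, 0.0545]
orientation: [-180.0, -0.0, -175.9]
force: [-1.4, 0.1, -0.5]
opening: 0.0238
```

```bash
python3 - <<'E'
from h import *
from plant import ctrl,cams
for i in range(3):
    s=cams.snapshot("side");o=ctrl.get_obs();print(o['tool_pos'],o['force'],o['moment'])
np.savez("side2.npz",**s);im=s['img']
cv2.imwrite("pics/s2.png",cv2.resize(im[190:270,300:420],None,fx=6,fy=6,interpolation=cv2.INTER_CUBIC)[:,:,::-1])
E
```

```text
[ 0.41901512 -0.14978858  0.0545492 ] [-2.15198472 -1.10925756 -0.22676333] [-0.07870385  0.09972714 -0.07833327]
[ 0.41903127 -0.14977942  0.054572  ] [-1.709076   -0.59599712 -0.08776936] [-0.15791071  0.06478306 -0.0724864 ]
[ 0.41901335 -0.1497694   0.0545556 ] [-1.88924203  0.09295445 -0.22967411] [-0.12920411  0.12769961 -0.06453739]
```

View pics/s2.png

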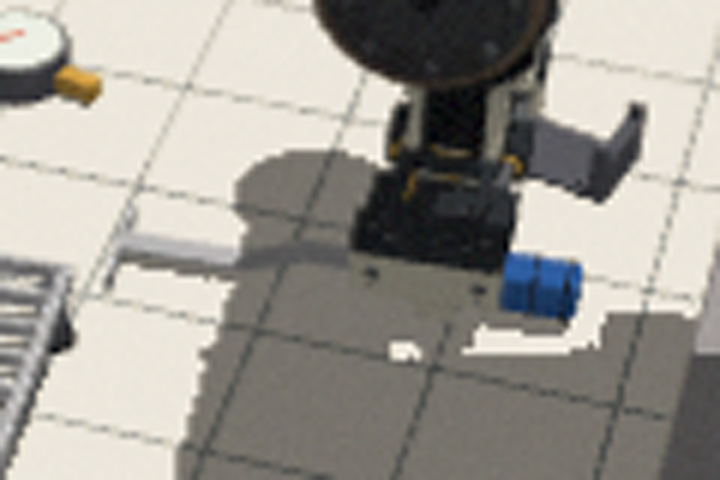

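The crop shows the toe on the tiles, with its cross plate near (115,250) meeting its own shadow in front of the shelf corner. The force agrees: it rose about 3 N from onset, at TCP z of about 0.0575.

Call:
{"name": "jog_arm", "arguments": {"motion": [{"offset":[3,0,-8],"roll":0,"hand":10},{"offset":[8,0,-16],"roll":0,"hand":10},{"offset":[10,20,-16],"roll":0,"hand":10},{"offset":[10,50,-16],"roll":0,"hand":10},{"offset":[10,80,-16],"roll":0,"hand":10},{"offset":[10,110,-16],"roll":0,"hand":10},{"offset":[10,140,-16],"roll":0,"hand":10},{"offset":[10,170,-16],"roll":0,"hand":10},{"offset":[10,195,-16],"roll":0,"hand":10},{"offset":[10,210,-16],"roll":0,"hand":10},{"offset":[10,215,-16],"roll":0,"hand":10},{"offset":[10,215,-16],"roll":0,"hand":10},{"offset":[10,215,-16],"roll":0,"hand":10},{"offset":[10,215,-16],"roll":0,"hand":10}]}}

```text
clock: 6.68
tool_pos: [0.3935, 0.0632, 0.0707]
orientation: [-180.0, -0.0, -176.0]
force: [0.2, -0.5, -2.4]
opening: 0.0237
```

```bash
python3 - <<'E'
from h import *
from plant import ctrl,cams
s=cams.snapshot("top");o=ctrl.get_obs();print(o['tool_pos'],o['orientation'],o['force'],o['moment'],o['joint_pos'])
s=cams.snapshot("side");im=s['img'];np.savez("side3.npz",**s)
cv2.imwrite("pics/s3.png",cv2.resize(im[200:320,220:400],None,fx=4,fy=4,interpolation=cv2.INTER_CUBIC)[:,:,::-1])
d=np.array(o['tool_pos'][:2])-[.67146,.08078];a=np.radians(4.06);print("local",d@np.array([[np.cos(a),-np.sin(a)],[np.sin(a),np.cos(a)]]))
E
```

```text
[0.39359049 0.06303171 0.07060044] [-1.79989786e+02 -1.85977093e-02 -1.76006107e+02] [ 0.96330257 -0.43217778 -2.83722251] [-0.03788819 -0.03937513 -0.01358191] [ 3.78587459e+01  5.48205319e+00 -4.54621684e+01 -2.98605662e-03
 -3.90769126e+01 -1.23862533e+02]
local [-0.27842878  0.00196971]
```

View pics/s3.png

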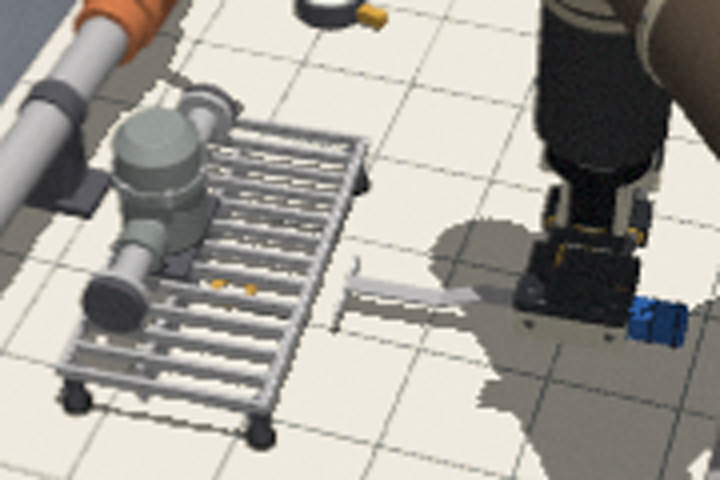

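The crop shows the rake lined up with the ring (two brass glints at (218,284) and (250,290)). The toe runs from (355,258) to (335,331) and is still in front of the front bar.

```bash
python3 - <<'E'
from h import *
s=np.load("side3.npz");a=np.radians(4.06);M=np.array([[np.cos(a),-np.sin(a)],[np.sin(a),np.cos(a)]])
for n,uv in (("near-bottom",[335,331]),("near-top",[338,312]),("far-top",[355,258]),("barfront-near",[265,408]),("barfront-far",[366,140])):
  for z in (.035,.045,.06,.078):
    c=cast(np.array([uv])/4+[220,200],s["K"],s["D"],s["cam_to_world"],z)[:,:2];print(n,z,(c-[.67146,.08078])@M)
E
```

```text
near-bottom 0.035 [[-0.09843852  0.03314368]]
near-bottom 0.045 [[-0.10108521  0.04239957]]
near-bottom 0.06 [[-0.10505526  0.0562834 ]]
near-bottom 0.078 [[-0.10981931  0.07294399]]
near-top 0.035 [[-0.09550453  0.01317564]]
near-top 0.045 [[-0.09817782  0.02261253]]
near-top 0.06 [[-0.10218776  0.03676786]]
near-top 0.078 [[-0.10699969  0.05375426]]
far-top 0.035 [[-0.09331044 -0.04732781]]
far-top 0.045 [[-0.09600362 -0.03734248]]
far-top 0.06 [[-0.10004339 -0.02236448]]
far-top 0.078 [[-0.10489112 -0.00439088]]
barfront-near 0.035 [[-0.06885878  0.12037584]]
barfront-near 0.045 [[-0.07177361  0.128841  ]]
barfront-near 0.06 [[-0.07614585  0.14153873]]
barfront-near 0.078 [[-0.08139254  0.156776  ]]
barfront-far 0.035 [[-0.06675385 -0.18716729]]
barfront-far 0.045 [[-0.06968776 -0.17591436]]
barfront-far 0.06 [[-0.07408862 -0.15903496]]
barfront-far 0.078 [[-0.07936965 -0.13877969]]
```

Call:
{"name": "jog_arm", "arguments": {"motion": [{"offset":[0,0,-4],"roll":0,"hand":10},{"offset":[-10,0,-4],"roll":0,"hand":10},{"offset":[-30,0,-4],"roll":0,"hand":10},{"offset":[-50,0,-4],"roll":0,"hand":10},{"offset":[-70,0,-4],"roll":0,"hand":10},{"offset":[-85,0,-4],"roll":0,"hand":10},{"offset":[-97,0,-4],"roll":0,"hand":10},{"offset":[-104,0,-4],"roll":0,"hand":10},{"offset":[-106,0,-4],"roll":0,"hand":10},{"offset":[-106,0,-4],"roll":0,"hand":10},{"offset":[-106,0,-4],"roll":0,"hand":10}]}}

```text
clock: 7.7
tool_pos: [0.4989, 0.071, 0.0742]
orientation: [-180.0, -0.0, -176.0]
force: [0.3, -1.0, -6.1]
opening: 0.024
```

Call:
{"name": "jog_arm", "arguments": {"motion": [{"offset":[-2,0,0],"roll":0,"hand":10},{"offset":[-4,0,0],"roll":0,"hand":10},{"offset":[-5,0,0],"roll":0,"hand":10},{"offset":[-5,0,0],"roll":0,"hand":10},{"offset":[-5,0,0],"roll":0,"hand":10}]}}

```text
clock: 8.12
tool_pos: [0.5022, 0.0711, 0.0737]
orientation: [-179.9, -0.2, -176.0]
force: [-5.5, -0.4, -6.8]
opening: 0.0237
```

Call:
{"name": "jog_arm", "arguments": {"motion": [{"offset":[2,0,0],"roll":0,"hand":10},{"offset":[3,0,2],"roll":0,"hand":10},{"offset":[3,0,4],"roll":0,"hand":10},{"offset":[3,0,4],"roll":0,"hand":10}]}}

```text
clock: 8.45
tool_pos: [0.5026, 0.0722, 0.071]
orientation: [180.0, 0.1, -175.9]
force: [-0.1, 0.2, -2.3]
opening: 0.0235
```

```bash
cat > st.py <<'E'
from h import *
from plant import ctrl,cams
f=[]
for i in range(3):
    cams.snapshot("wrist");o=ctrl.get_obs();f.append(np.r_[o['force'],o['moment']])
d=np.array(o['tool_pos'][:2])-[.67146,.08078];a=np.radians(4.06)
print(o['clock'],o['tool_pos'],o['orientation'],"F,M",np.round(np.mean(f,0),2),"local",d@np.array([[np.cos(a),-np.sin(a)],[np.sin(a),np.cos(a)]]))
E
python3 st.py
```

```text
8.6 [0.50225955 0.07198186 0.07098271] [ 1.79974800e+02  7.97842070e-02 -1.75922234e+02] F,M [ 0.43  0.09 -2.71 -0.01  0.01 -0.  ] local [-0.16939875  0.00320351]
```

Call:
{"name": "jog_arm", "arguments": {"motion": [{"offset":[-2,0,0],"roll":0,"hand":10},{"offset":[-4,0,0],"roll":0,"hand":10},{"offset":[-5,0,0],"roll":0,"hand":10},{"offset":[-5,0,0],"roll":0,"hand":10}]}}

```text
clock: 8.93
tool_pos: [0.5071, 0.0721, 0.0706]
orientation: [180.0, 0.0, -175.9]
force: [0.8, 0.4, -3.0]
opening: 0.0241
```

Call:
{"name": "jog_arm", "arguments": {"motion": [{"offset":[-2,0,0],"roll":0,"hand":10},{"offset":[-2,0,0],"roll":0,"hand":10},{"offset":[-2,0,0],"roll":0,"hand":10}]}}

```text
clock: 9.18
tool_pos: [0.5085, 0.0721, 0.0704]
orientation: [-180.0, -0.0, -175.9]
force: [-0.3, 0.7, -2.1]
opening: 0.0237
```

```bash
python3 st.py
```

```text
9.3333 [0.50849155 0.07210832 0.07052381] [ 1.79999749e+02 -2.43635855e-03 -1.75944544e+02] F,M [-0.21  0.16 -3.43 -0.06  0.02 -0.01] local [-0.16317344  0.00288842]
```

Call:
{"name": "jog_arm", "arguments": {"motion": [{"offset":[-2,0,0],"roll":0,"hand":10},{"offset":[-2,0,0],"roll":0,"hand":10},{"offset":[-2,0,0],"roll":0,"hand":10}]}}

```text
clock: 9.58
tool_pos: [0.5099, 0.072, 0.0702]
orientation: [-180.0, -0.1, -176.0]
force: [-2.1, 0.2, -3.9]
opening: 0.0241
```

Call:
{"name": "jog_arm", "arguments": {"motion": [{"offset":[-1,0,0],"roll":0,"hand":10},{"offset":[-1.5,0,0],"roll":0,"hand":10},{"offset":[-1.5,0,0],"roll":0,"hand":10}]}}

```text
clock: 9.83
tool_pos: [0.51, 0.0715, 0.0699]
orientation: [-179.9, -0.2, -176.0]
force: [-7.6, 0.7, -1.4]
opening: 0.0237
```

```bash
python3 st.py
```

```text
9.9833 [0.51006523 0.07156362 0.06996339] [-179.9396922    -0.20887254 -175.96146211] F,M [-7.62 -0.74 -1.53 -0.09  2.52  0.19] local [-0.16164227  0.00223367]
```

Call:
{"name": "jog_arm", "arguments": {"motion": [{"offset":[2,0,0],"roll":0,"hand":10},{"offset":[3.5,0,0],"roll":0,"hand":10},{"offset":[3.5,0,3],"roll":0,"hand":10},{"offset":[3.5,0,6],"roll":0,"hand":10},{"offset":[3.5,0,9],"roll":0,"hand":10},{"offset":[3.5,0,10],"roll":0,"hand":10},{"offset":[3.5,0,10],"roll":0,"hand":10},{"offset":[3.5,0,10],"roll":0,"hand":10}]}}

```text
clock: 10.65
tool_pos: [0.5087, 0.0722, 0.0605]
orientation: [-180.0, -0.0, -175.9]
force: [-0.1, 0.5, -3.1]
opening: 0.0236
```

```bash
python3 st.py
```

```text
10.8 [0.50867678 0.07217692 0.0606701 ] [ 1.79996484e+02  1.32234762e-02 -1.75940047e+02] F,M [-0.02  0.36 -2.7  -0.01  0.   -0.01] local [-0.16298381  0.00294374]
```

Call:
{"name": "jog_arm", "arguments": {"motion": [{"offset":[0,0,1.5],"roll":0,"hand":10},{"offset":[0,0,3],"roll":0,"hand":10},{"offset":[0,0,3],"roll":0,"hand":10},{"offset":[0,0,3],"roll":0,"hand":10}]}}

```text
clock: 11.13
tool_pos: [0.5086, 0.0721, 0.0575]
orientation: [-180.0, 0.0, -175.9]
force: [0.6, -1.3, -2.6]
opening: 0.0238
```

```bash
python3 st.py
```

```text
11.2833 [0.50856409 0.07213003 0.05759156] [ 1.79998651e+02  2.90438192e-03 -1.75944046e+02] F,M [-0.42  0.13 -2.65  0.02 -0.04 -0.01] local [-0.16309955  0.00290495]
```

Call:
{"name": "jog_arm", "arguments": {"motion": [{"offset":[0,0,1],"roll":0,"hand":10},{"offset":[0,0,1.5],"roll":0,"hand":10},{"offset":[0,0,1.5],"roll":0,"hand":10}]}}

```text
clock: 11.53
tool_pos: [0.5085, 0.0721, 0.0561]
orientation: [180.0, 0.0, -175.9]
force: [-2.0, -0.3, -0.5]
opening: 0.0239
```

```bash
python3 st.py
```

```text
11.6833 [0.50850693 0.07209681 0.05612718] [ 1.79999534e+02  1.77531706e-03 -1.75944260e+02] F,M [-1.65  0.18 -0.61  0.01  0.2  -0.01] local [-0.16315891  0.00287586]
```

Call:
{"name": "jog_arm", "arguments": {"motion": [{"offset":[2,0,0.5],"roll":0,"hand":10},{"offset":[5,0,0.5],"roll":0,"hand":10},{"offset":[9,0,0.5],"roll":0,"hand":10},{"offset":[14,0,0.5],"roll":0,"hand":10},{"offset":[20,0,0.5],"roll":0,"hand":10},{"offset":[26,0,0.5],"roll":0,"hand":10},{"offset":[32,0,0.5],"roll":0,"hand":10},{"offset":[38,0,0.5],"roll":0,"hand":10},{"offset":[43,0,0.5],"roll":0,"hand":10},{"offset":[45,0,0.5],"roll":0,"hand":10},{"offset":[45,0,0.5],"roll":0,"hand":10}]}}

```text
clock: 12.6
tool_pos: [0.4625, 0.0686, 0.0555]
orientation: [-180.0, -0.1, -175.9]
force: [-1.7, -0.5, -0.4]
opening: 0.0238
```

```bash
python3 st.py; python3 - <<'E'
from h import *
from plant import cams
s=cams.snapshot("side");im=s['img'];np.savez("side4.npz",**s)
cv2.imwrite("pics/s4.png",cv2.resize(im[200:320,220:400],None,fx=4,fy=4,interpolation=cv2.INTER_CUBIC)[:,:,::-1])
E
```

```text
12.75 [0.46291707 0.06859994 0.05526625] [-1.79970086e+02 -8.84292886e-02 -1.75956086e+02] F,M [-1.83  0.2   0.08  0.07  0.18  0.03] local [-0.20888195  0.00261557]
```

View pics/s4.png

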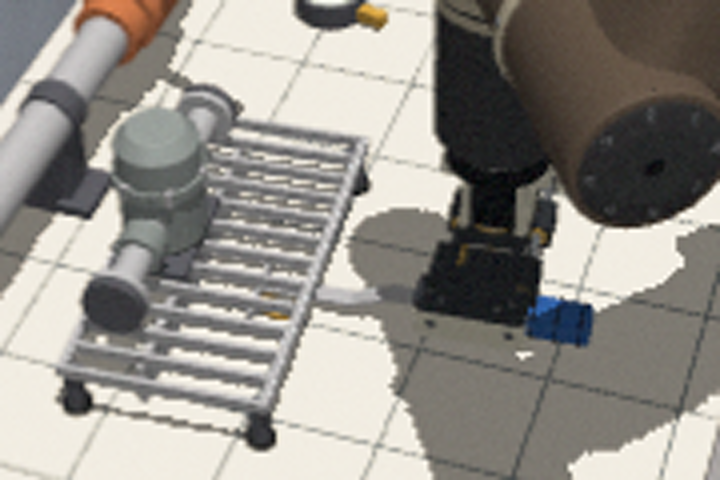

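The crop shows the ring now at about (272,305), having moved towards the front bar with the toe, so it is being drawn. Force on the toe is still about 3 N.

Call:
{"name": "jog_arm", "arguments": {"motion": [{"offset":[3,0,0],"roll":0,"hand":10},{"offset":[7,0,0],"roll":0,"hand":10},{"offset":[12,0,0],"roll":0,"hand":10},{"offset":[18,0,0],"roll":0,"hand":10},{"offset":[24,0,0],"roll":0,"hand":10},{"offset":[30,0,0],"roll":0,"hand":10},{"offset":[36,0,0],"roll":0,"hand":10},{"offset":[42,0,0],"roll":0,"hand":10},{"offset":[48,0,0],"roll":0,"hand":10},{"offset":[54,0,0],"roll":0,"hand":10},{"offset":[60,0,0],"roll":0,"hand":10},{"offset":[66,0,0],"roll":0,"hand":10},{"offset":[71,0,0],"roll":0,"hand":10},{"offset":[74,0,0],"roll":0,"hand":10},{"offset":[76,0,0],"roll":0,"hand":10},{"offset":[76,0,0],"roll":0,"hand":10},{"offset":[76,0,0],"roll":0,"hand":10},{"offset":[76,0,0],"roll":0,"hand":10}]}}

```text
clock: 14.3
tool_pos: [0.3876, 0.0634, 0.0555]
orientation: [-180.0, -0.0, -176.0]
force: [-0.8, 0.5, -0.7]
opening: 0.0239
```

```bash
python3 st.py; python3 - <<'E'
from h import *
from plant import cams
a=np.radians(4.06);M=np.array([[np.cos(a),-np.sin(a)],[np.sin(a),np.cos(a)]])
s=cams.snapshot("side");im=s['img'];np.savez("side5.npz",**s)
hsv=cv2.cvtColor(im,cv2.COLOR_RGB2HSV);m=cv2.inRange(hsv,(8,110,60),(30,255,255));m[:240]=0;m[310:]=0;m[:,:260]=0;m[:,:400][:,350:]=0;m[:,350:]=0
p=np.argwhere(m)[:,::-1];print(len(p),p.min(0),p.max(0))
c=cast([(p.min(0)+p.max(0))/2],s["K"],s["D"],s["cam_to_world"],.034)[:,:2];print("ring",c,(c-[.67146,.08078])@M)
cv2.imwrite("pics/s5.png",cv2.resize(im[200:320,220:400],None,fx=4,fy=4,interpolation=cv2.INTER_CUBIC)[:,:,::-1])
E
```

```text
14.45 [0.38772906 0.06339831 0.05543328] [-1.79983822e+02 -3.04896910e-02 -1.75959596e+02] F,M [-0.94  0.41 -0.74  0.02  0.18  0.02] local [-0.28424955  0.00275039]
36 [308 278] [319 283]
ring [[0.54608654 0.08792966]] [[-0.12455262  0.0160083 ]]
```

View pics/s5.png

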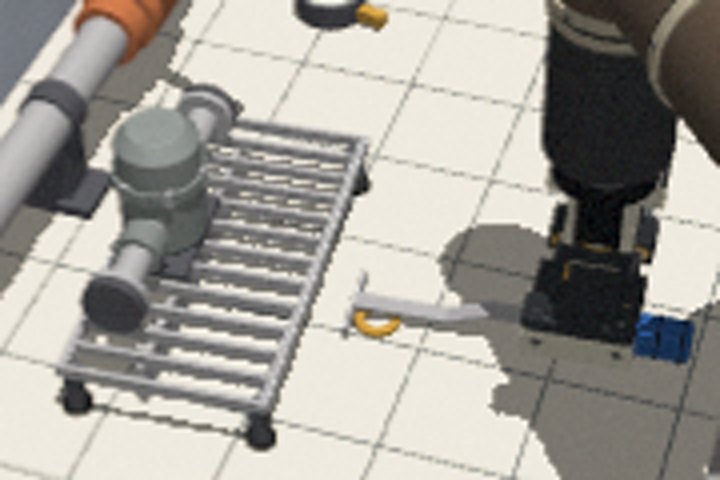

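The crop shows the ring on the open tiles at (377,322), well in front of the front bar and lying against the toe's near side. Its measured shelf x is about -0.124 against the -0.108 needed. Now lift and carry the rake back.

Call:
{"name": "jog_arm", "arguments": {"motion": [{"offset":[-2,0,0],"roll":0,"hand":10},{"offset":[-3,0,-8],"roll":0,"hand":10},{"offset":[-3,0,-25],"roll":0,"hand":10},{"offset":[-3,0,-45],"roll":0,"hand":10},{"offset":[-1,-20,-55],"roll":0.0,"hand":10},{"offset":[-1,-50,-55],"roll":0.03,"hand":10},{"offset":[-1,-82,-55],"roll":0.06,"hand":10},{"offset":[-1,-114,-55],"roll":0.1,"hand":10},{"offset":[-1,-146,-55],"roll":0.14,"hand":10},{"offset":[-1,-178,-55],"roll":0.18,"hand":10},{"offset":[-1,-210,-55],"roll":0.22,"hand":10},{"offset":[-1,-242,-55],"roll":0.25,"hand":10},{"offset":[-1,-274,-55],"roll":0.28,"hand":10},{"offset":[-1,-306,-55],"roll":0.3,"hand":10},{"offset":[-1,-335,-55],"roll":0.32,"hand":10},{"offset":[-1,-357,-55],"roll":0.327,"hand":10},{"offset":[-1,-371,-55],"roll":0.327,"hand":10},{"offset":[-1,-371,-55],"roll":0.327,"hand":10},{"offset":[-1,-371,-55],"roll":0.327,"hand":10},{"offset":[-1,-371,-55],"roll":0.327,"hand":10}]}}

```text
clock: 16.17
tool_pos: [0.4146, -0.3062, 0.1101]
orientation: [180.0, -0.1, 165.3]
force: [-0.7, 0.6, -3.2]
opening: 0.024
```

```bash
python3 st.py;  python3 - <<'E'
from h import *
from plant import ctrl,cams
s=cams.snapshot("wrist");o=ctrl.get_obs();cv2.imwrite("pics/w2.png",s['img'][:,:,::-1])
R0=R.from_euler('xyz',o['orientation'],degrees=True)
print(R0.inv().apply(np.array([.4146,-.3069,.0678])-o['tool_pos'])*1000)
E
```

```text
16.3167 [ 0.41510713 -0.30575769  0.11059162] [ 1.79994164e+02 -1.56474523e-03  1.65379291e+02] F,M [ 0.3   0.28 -2.95 -0.01 -0.01  0.  ] local [-0.28307683 -0.3674176 ]
[ 0.30569819 -1.21346409 42.88093065]
```

View pics/w2.png

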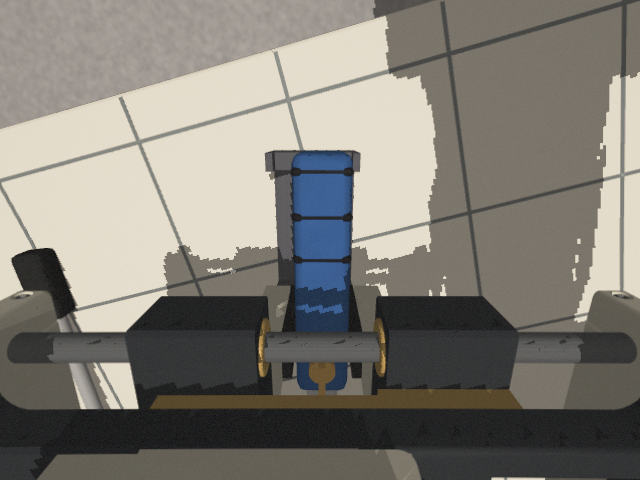

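The wrist view shows the handle (293–352, from v=152) directly above the rest (265–360, v≈151), square to it.

Call:
{"name": "jog_arm", "arguments": {"motion": [{"offset":[0,-1,15],"roll":0,"hand":10},{"offset":[0,-1,28],"roll":0,"hand":10},{"offset":[0,-1,36],"roll":0,"hand":10},{"offset":[0,-1,40],"roll":0,"hand":10},{"offset":[0,-1,42.5],"roll":0,"hand":10},{"offset":[0,-1,42.5],"roll":0,"hand":10},{"offset":[0,-1,42.5],"roll":0,"hand":10}]}}

```text
clock: 16.95
tool_pos: [0.4152, -0.3074, 0.0685]
orientation: [-180.0, 0.0, 165.3]
force: [0.3, 0.1, -2.1]
opening: 0.0237
```

```bash
python3 st.py
```

```text
17.1 [ 0.41517502 -0.30751566  0.06845239] [-1.79996714e+02  5.20073453e-02  1.65325524e+02] F,M [ 0.81  0.42 -3.1  -0.01 -0.04 -0.01] local [-0.28313357 -0.36917596]
```

Call:
{"name": "jog_arm", "arguments": {"motion": [{"offset":[0,0,0.8],"roll":0,"hand":10},{"offset":[0,0,0.8],"roll":0,"hand":10},{"offset":[0,0,0.8],"roll":0,"hand":28},{"offset":[0,0,0.8],"roll":0,"hand":34},{"offset":[0,0,0.8],"roll":0,"hand":42},{"offset":[0,0,0.8],"roll":0,"hand":50},{"offset":[0,0,0.8],"roll":0,"hand":60},{"offset":[0,0,0.8],"roll":0,"hand":60},{"offset":[0,0,0.8],"roll":0,"hand":60},{"offset":[0,0,-10],"roll":0,"hand":60},{"offset":[0,0,-30],"roll":0,"hand":60},{"offset":[0,0,-60],"roll":0,"hand":60},{"offset":[0,0,-95],"roll":0,"hand":60},{"offset":[0,0,-130],"roll":0,"hand":60},{"offset":[0,0,-132],"roll":0,"hand":60},{"offset":[0,0,-132],"roll":0,"hand":60},{"offset":[0,0,-132],"roll":0,"hand":60}]}}

```text
clock: 18.52
tool_pos: [0.4147, -0.3072, 0.2]
orientation: [180.0, 0.0, 165.3]
force: [-1.0, 0.5, -0.8]
opening: 0.0598
```

```bash
python3 - <<'E'
from h import *
from plant import ctrl,cams
o=ctrl.get_obs();s=cams.snapshot("wrist");T=wristT(o,s);print(o['tool_pos'],o['force'])
hsv=cv2.cvtColor(s["img"],cv2.COLOR_RGB2HSV);C=lambda uv,z:cast(uv,s["K"],s["D"],T,z)
m=cv2.inRange(hsv,(100,120,40),(125,255,255));m[:,:280]=0;m[:,360:]=0;m[290:]=0
rows=[(v,np.flatnonzero(m[v])) for v in (165,190,215,240,255)]
mid=C([[ (x.min()+x.max())/2,v] for v,x in rows],.084);vs=np.flatnonzero(m.any(1));d=mid[-1]-mid[0]
print(mid[[0,2,4]],C([[320,vs.min()],[320,vs.max()]],.084),np.degrees(np.arctan2(d[1],d[0])))
t=cams.snapshot("top")["img"];a=s["img"]
cv2.imwrite("pics/end.png",np.hstack([cv2.resize(t[130:330,220:480],(520,400),interpolation=cv2.INTER_CUBIC),cv2.resize(a[120:320,250:390],(280,400))])[:,:,::-1])
# bystander change vs start
d=cv2.absdiff(t,np.load("top0.npz")["img"]).max(2);print(o['joint_pos'])
for n,(u,v,w,h) in dict(gauge=(405,165,30,38),rod=(494,196,24,112),cpl=(168,162,26,26),snub=(162,215,22,20),str=(135,230,48,56),span=(98,235,40,70),lever=(352,108,40,62)).items(): print(n,(d[v:v+h,u:u+w]>60).sum())
E
```

```text
[ 0.41467159 -0.30721174  0.19995707] [-1.03330265  0.47328807 -0.794751  ]
[[ 0.35673347 -0.29196997  0.084     ]
 [ 0.39412545 -0.30218624  0.084     ]
 [ 0.42681195 -0.31034873  0.084     ]] [[ 0.34237353 -0.28935854  0.084     ]
 [ 0.4454927  -0.31655159  0.084     ]] -14.695423514974552
[-1.47336892e+01  7.22530230e+00 -2.23113266e+01 -2.72605232e-02
 -6.04323548e+01 -8.99441705e+01]
gauge 0
rod 1162
cpl 0
snub 0
str 0
span 0
lever 0
```

View pics/end.png

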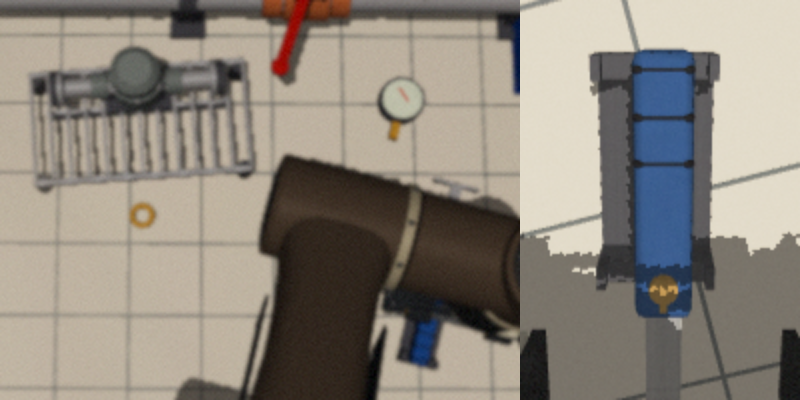

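The end picture shows the ring lying free at (142,215), in front of the shelf. The rake is seated on its rest between the cheeks, within about 1 mm of its first position, and the gripper is clear of it.

```bash
python3 -c "
from plant import order
print(order.close_job())"
```

```text
the job is handed in; nothing more can be done
None
```

The ring is out on the open tiles, the rake is back on its rest, and the job is handed in at about 18.6 s of the 67 s allowed. No verdict was reported.

**What I did:**
- I gripped the rake and felt the tiles: the toe first touched at a TCP height of about 57 mm, and the lift on the tool stayed around 3 N.
- I reached in under the bars over the ring and felt the splash plate, where the force reached about 7.6 N. I backed off just over 1 mm and set the toe down behind the ring at the same tile height.
- I drew the ring out about 120 mm with the toe bearing on the tiles at roughly 2–3 N, then put the rake back on its rest.

**Last checks:**
- **Ring:** shelf x was about -0.124 m with the toe still against it (the limit is -0.108 m). The final top picture shows it lying on open tiles.
- **Rake:** it lies within about 1 mm and 0.1° of where it started, with the gripper open and about 130 mm above it.
- **Bystanders:** gauge, coupler, snubber, strainer, spanner and lever show no change in the top picture.

**What did not go cleanly:**
- On the first reach the rake was about 4 mm too high and rubbed the shelf bars, with about 5.5 N along and 3–4 N down. I lowered it and carried on; this is below the 15 N limit.
- The rod could not be compared at the end because the arm hid it in the top picture. The arm never worked near it.

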